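# Rock the stuck locating block out of the clamping fixture

## Task

Lift the yellow collar up off the blue handle of the locating block, stand it upright in the grey tray and let go of it. Then take the handle and work the block out of the orange jaws, where it is stuck tight: rock it side to side along the open direction of the jaws, starting to the left (seen from the robot), at least twice to each side and about five degrees or a little more each way, easing it up as you rock; do not drag it straight up, which would pull the fixture's head off its magnetic steel plate. Finish while still holding the block, upright and still, just clear above the jaws (its foot one to four centimetres above them), without disturbing the bottle, the cardboard tiles or the tape roll.

Things in the scene. Friction and masses are not known exactly. Their poses are not given: they have to be found in the camera images.
- fixture: Clamping fixture: steel plate 130 (x) by 106 mm (y), 6 mm thick, fixed to the bench; on it a head with plywood base (top 12 mm above the bench) and two orange jaws 64 mm long along y, tops at 34 mm, the far one sprung. Origin on the bench under the middle of the gap between them; x is the clamping direction, y runs along the gap (ends open); yaw within 0.5 rad. A low screw stands out to x = 88 mm.
- head (a joint): How far the fixture's head (plywood base and jaws) has lifted off the steel plate, m: 0 when seated. A magnet draws it down with about 30 N; a block dragged straight up takes the head with it.
- jaw_top (a point): Middle of the gap between the orange jaws, level with their tops: 34 mm above the bench, straight over the fixture's origin. Axes as the fixture's.
- pads (a point): Middle of the four black rubber pads that hold the block's tongue (two on each jaw, at y = -12 and +12 mm, 18 to 32 mm above the bench): 25 mm above the bench, over the fixture's origin. The block rocks round this point, about the fixture's x axis (in its y-z plane); 0.15 rad either way is free. The block is free once its foot is 32 mm above the bench, 20 mm up.
- block: Loose locating block, about 0.3 kg, foot on the base plate (12 mm above the bench), axes parallel to the fixture's. Origin at the centre of its foot, z up. Heights over the foot: tongue 18 (x) by 36 mm (y) to 30 mm (the lowest 6 mm only 14 by 10 mm); aluminium shoulder 50 by 56 mm from 30 to 38 mm; blue handle, 26 mm square, faces along x and y, from 38 to 105 mm.
- tongue (a point): Point on the block's axis 13 mm above its foot, between the pads at the start. The pads hold by friction: a straight pull needs 40 to 60 N, rocking only about 1 N m, and while it is rocking the block eases up with little force; raising it 2 to 3 mm with each swing of 0.12 rad to either side works.
- grip (a point): Point on the axis of the blue handle, 80 mm above the block's foot, 25 mm below the handle's top. Best gripped a little below it, with the fingers closing along the block's y, hard (50 N or more), so that the block does not turn in the grip.
- collar: Loose yellow plastic ring (tube), 50 g, outer diameter 52 mm, inner diameter 42 mm, 40 mm high, standing round the handle on the block's shoulder; the top 27 mm of the handle shows above it. Origin at the centre of its lower end, z along its axis. It can be gripped across its outside from above. Its lower end must be raised more than 67 mm to pass over the handle.
- tray: Fixed grey shallow square tray, 150 x 150 mm outside, 18 mm high, walls and floor 4 to 5 mm thick, on the left or right of the fixture. Origin at the centre of its underside; inner floor about 5 mm above the bench.
- glue: Bystander: white round bottle, 50 mm diameter, 110 mm high. Origin at the centre of its underside.
- tiles: Bystander: stack of brown cardboard hexagons, about 110 mm across, 36 mm high. Origin at the centre of its underside.
- tape: Bystander: small blue roll of tape lying flat on the bench, 50 mm diameter, 19 mm high, to the left of and nearer than the fixture. Origin at the centre of its underside.
Mind the look-alikes: they are no part of the job. There is more than one size of the collar; the job needs the middle-sized.

How it is judged:
By the outcome, as a careful person would: the job done as asked, in the order asked, and still so for the second after the job is handed in, while the arm keeps its last pose, push and grip.
It also fails if it takes over 70 s, if anything falls off the work surface, if the arm or the gripper's body presses on something with over 40 N, if the wrist force passes 120 N, or if a joint passes its speed limit or range.

## Robot

A 6-joint arm with a two-finger parallel gripper is mounted at the origin on the work surface. World frame = base frame: x ahead of the robot, y to its left, z up, the work surface at z = 0. Lengths are in m, angles in degrees, forces in N, time in s.
With the tool pointing down it reaches from about 0.35 to 0.875 m from the base axis. Payload 4.2 kg.
Tool frame: the origin (TCP) lies on the centre line of the jaws, within the pads' length; the fingertips stand 25 mm ahead of it and the grasp point (between the pads) lies 6 mm ahead of it; z points along the fingers, y is the line along which they close (so a half turn about z gives the same grasp; the last joint's range is limited). The gripper opens to 87 mm and grips with 3 to 60 N. Pads are 19 mm wide; open, the fingers measure 117 mm over their backs; the gripper's body (75 mm by 190 mm) begins 51 mm behind the grasp point.
Start: joints at [78.243, 22.042, 0.453, 0, -68.411, -14.817], TCP at [0.28, 0.559, 0.248] pointing down, gripper open.
Joint ranges: [-179.83, 179.83], [-69.29, 118.12], [-61.27, 80.66], [-181.25, 117.63], [-171.15, -9.14], [-177.46, 177.46]. Speed limits (degrees/s): [159.86, 159.86, 180, 180, 180, 180].

## Interface

Orientations are given as a 3x3 rotation matrix whose columns are the frame's x, y, z axes.
In Python, from station import r gives the robot as it stands.
- The arm moves only by the tool move_arm, never from a script. Its argument "series" is a list of rows, each an object with "grip": the opening, from 0 (shut) to 1 (fully open); "xyz": the shift along the tool's x, y, z in mm, a list of three; "angular": the turn, a rotation vector about the tool's x, y, z in rad, a list of three. A call has 1 to 10 rows; each row is the pose to reach, as a shift and turn from the pose commanded when the call began, along the tool's axes at that moment; what a row does not reach only later rows make up. A row lasts 1/10 s, in which the tool goes at most 50 mm and 8.59 degrees, less where a joint would pass 70% of its speed; a pose out of reach is approached as far as the arm can. A call with a gripper value outside its range is refused whole. The fingers move at their own pace and stop on an object; the grip force is fixed at half the most. Time passes only in rows, so rows that repeat a pose let the fingers close. It gives the time, the measured TCP pose, the force, the opening and the grip force at its end, in the units of the state.
- r.sense(): the state, without advancing time (a new reading comes with each control period).
- r.capture(name): name is "scene" or "top" or "wrist"; returns a dict with "img" (420x560x3 uint8, red, green, blue), "camera_matrix" (3x3 intrinsics, pixels), "rvec" (rotation vector, rad) and "tvec" (3), from world to camera coordinates, as OpenCV has them; the wrist camera has in their place "hand_eye" (4x4, takes a point from camera to tool coordinates, whose origin is the TCP and whose axes are the flange's). Camera axes: x right, y down, z forward; pixel columns grow to the right and rows downward; lengths in m; the calibration is good to about 2 mm. A picture is of the moment at which its call begins: read the wrist's pose just before it. There is no depth.
- r.finish_job(): hands the job in; it is judged then, once.
The state is a dict: "time_s": time; "joints": joint angles; "joint_velocities": joint speeds; "effort": joint torques, N m; "tcp_pos": TCP position; "ee_rot": TCP orientation; "wrist_force": force on the tool from outside, world axes, zero at the start; "moment": the same for the moment, N m; "gripper_width": opening from 0.0 (shut) to 1.0 (fully open); "gripper_force": force on a finger pad.
Only numpy, scipy, OpenCV 4.12 (cv2) and the standard library are available. Lean on these libraries where they do the work, as an engineer would, in place of code of your own. Each camera call takes 0.05 s, during which the arm holds its last target. There are 200 camera calls.

## Working session

There is one attempt and no reset: what is moved stays moved. The work goes in short steps, Python scripts to look and compute and a tool call to move; the robot and the scene stay as the last step left them, time stands still between calls to the robot, and variables do not carry over. Pictures are saved under pics/ and viewed, at most 10 in all, crops included, and the job is handed in when it is done.

Besides the shell and the picture viewer there is one more tool, called after "Emit:" by a JSON object that holds its "op" and its "data". move_arm: Moves the arm, as the interface text tells. Its arguments: {"type":"object","properties":{"series":{"type":"array"}},"required":["series"]}

```bash
mkdir -p pics; cat > h.py <<'E'
import numpy as np,cv2
from station import r
def cap(n,f=None):
    s=r.sense(); c=r.capture(n); 
    if f: cv2.imwrite('pics/'+f,c['img'][:,:,::-1])
    return s,c
def ray(s,c,uv):
    K=np.array(c['camera_matrix']); d=np.linalg.inv(K)@[uv[0],uv[1],1]
    if 'hand_eye' in c:
        T=np.eye(4);T[:3,:3]=s['ee_rot'];T[:3,3]=s['tcp_pos'];T=T@np.array(c['hand_eye'])
        return T[:3,3],T[:3,:3]@d
    R=cv2.Rodrigues(np.array(c['rvec'],float))[0]; return -R.T@np.array(c['tvec']).ravel(),R.T@d
def onz(s,c,uv,z):
    o,d=ray(s,c,uv); return o+d*(z-o[2])/d[2]
E
python3 - <<'E'
from h import *
s,c=cap('scene');s,t=cap('top')
im=np.hstack([c['img'],t['img']])[:,:,::-1]
cv2.imwrite('pics/a1.png',c['img'][:,:,::-1]);cv2.imwrite('pics/a2.png',t['img'][:,:,::-1])
print(s)
for uv in [(0,0),(280,210),(559,419)]: print(onz(s,t,uv,0),onz(s,c,uv,0))
E
```

```text
{'time_s': 0.05, 'joints': array([ 7.82432843e+01,  2.20903550e+01,  3.80677255e-01, -2.97036636e-02,
       -6.84118199e+01, -1.48175597e+01]), 'joint_velocities': array([-0.00156446, -0.10342657,  0.02142113,  0.09675409, -0.0269276 ,
        0.01252497]), 'effort': array([-1.75793366e-04, -3.92048585e+01,  1.88165295e+01,  4.23958719e+00,
        1.37811174e-02, -4.59028161e-05]), 'tcp_pos': array([0.27932163, 0.55849806, 0.24646811]), 'ee_rot': array([[ 8.94269639e-01, -4.47527648e-01, -9.04010498e-04],
       [-4.47528554e-01, -8.94267455e-01, -1.97777971e-03],
       [ 7.66839348e-05,  2.17323886e-03, -9.99997636e-01]]), 'wrist_force': array([-0.38992633, -0.96213836, -0.47478685]), 'moment': array([ 0.00075183, -0.01586987,  0.00133701]), 'gripper_force': 0.0, 'gripper_width': 0.9996570407132728}
[1.13419003 0.70190832 0.        ] [-0.67728002 -0.20944948  0.        ]
[ 0.55846529 -0.02930881  0.        ] [0.48761201 0.03742157 0.        ]
[ 0.03579777 -0.69392811  0.        ] [1.06994602 0.16119812 0.        ]
```

View pics/a1.png

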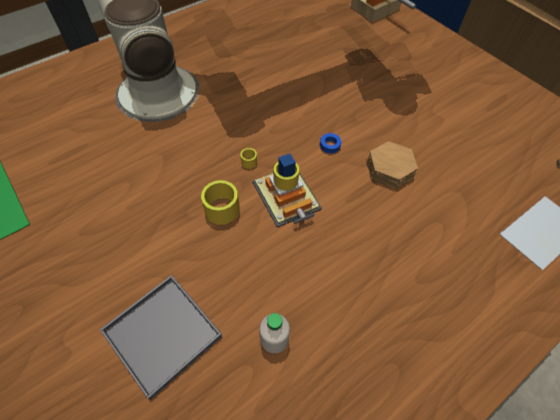

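View pics/a2.png

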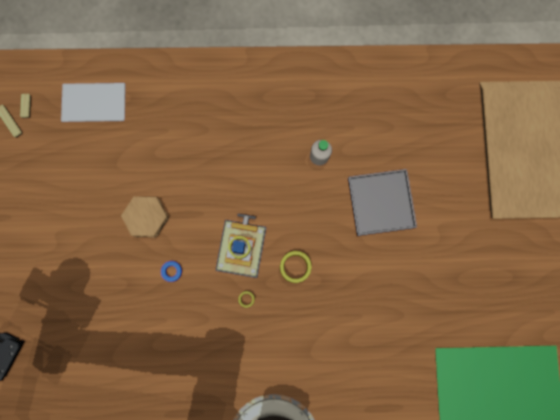

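The scene view shows the fixture with the block near (287,180), the tray at (160,335), the bottle at (274,333), the tiles at (393,163) and the tape at (330,143). In the top view these are the fixture (241,248), tray (381,203), bottle (321,152), tiles (145,216) and tape (171,271).

Yellow ring candidates in the top view are a large one at (296,267), a small one at (247,299) and one round the blue handle at (238,247). The one on the handle fits the description: it is middle-sized and stands on the shoulder. I'll confirm it in a crop.

```bash
python3 - <<'E'
from h import *
s,t=cap('top');s,c=cap('scene')
hs=lambda i:cv2.cvtColor(i,cv2.COLOR_RGB2HSV)
def comps(c,lo,hi,mn):
    m=cv2.inRange(hs(c['img']),lo,hi);n,l,st,ce=cv2.connectedComponentsWithStats(m)
    return [(st[i].tolist(),ce[i],(l==i)) for i in range(1,n) if st[i,4]>=mn]
crop=np.hstack([cv2.resize(c['img'][130:240,190:340],(400,293),interpolation=2),cv2.resize(t['img'][210:310,200:336],(400,293),interpolation=2)])
cv2.imwrite('pics/a3.png',crop[:,:,::-1])
for n,cc in(('top',t),('scene',c)):
  for nm,lo,hi in(('blue',(105,120,30),(130,255,255)),('yel',(24,130,90),(34,255,255)),('orange',(8,190,150),(20,255,255))):
    for st,ce,m in comps(cc,lo,hi,12):
        z={'blue':.117,'yel':.04,'orange':.034}[nm]
        p=onz(s,cc,ce,z); ys,xs=np.nonzero(m)
        P=np.array([onz(s,cc,(x,y),z)[:2] for x,y in zip(xs,ys)]);w,v=np.linalg.eigh(np.cov(P.T))
        a=v[:,1]; print(n,nm,st,ce.round(1),p.round(3),'axis deg from y',np.degrees(np.arctan(-a[0]/a[1])).round(1) if 0 else np.degrees(np.arctan2(-a[0]*np.sign(a[1]),abs(a[1]))).round(1))
# tray corners
m=cv2.inRange(hs(t['img']),(0,0,60),(179,60,170));m[:,:330]=0;m[:,430:]=0;m[:160]=0;m[250:]=0
m=cv2.morphologyEx(m,cv2.MORPH_OPEN,np.ones((5,5)))
q=cv2.minAreaRect(cv2.findNonZero(m));print('tray',q,onz(s,t,q[0],.008))
E
```

```text
top blue [233, 241, 12, 12, 116] [238.2 246.6] [0.458 0.071 0.117] axis deg from y -49.1
top blue [162, 262, 19, 19, 178] [170.9 271. ] [0.405 0.223 0.117] axis deg from y -2.0
top yel [235, 236, 12, 5, 29] [240.1 237.4] [0.486 0.07  0.04 ] axis deg from y -10.3
top yel [280, 251, 32, 32, 378] [295.4 266.2] [ 0.414 -0.063  0.04 ] axis deg from y 65.3
top yel [238, 291, 17, 17, 112] [245.9 298.8] [0.339 0.058 0.04 ] axis deg from y 48.5
scene blue [411, 0, 60, 32, 1036] [444.8  10.5] [0.3   0.72  0.117] axis deg from y 83.0
scene blue [321, 133, 20, 20, 287] [330.2 142.7] [0.478 0.168 0.117] axis deg from y 42.5
scene blue [279, 154, 16, 22, 291] [286.4 165.2] [0.472 0.062 0.117] axis deg from y 52.8
scene yel [240, 148, 17, 19, 161] [248.3 155.8] [0.353 0.05  0.04 ] axis deg from y 59.7
scene yel [273, 162, 26, 28, 222] [285.4 175.9] [0.445 0.082 0.04 ] axis deg from y -26.3
scene yel [201, 180, 37, 44, 617] [219.9 199. ] [ 0.414 -0.062  0.04 ] axis deg from y 64.3
scene yel [212, 193, 5, 6, 17] [214.  195.6] [ 0.4   -0.067  0.04 ] axis deg from y 67.5
scene orange [266, 178, 5, 9, 19] [268.4 181.9] [0.433 0.046 0.034] axis deg from y 74.1
scene orange [276, 188, 27, 14, 84] [289.3 195. ] [0.486 0.062 0.034] axis deg from y -12.8
tray ((381.8499755859375, 201.95001220703125), (59.538394927978516, 60.52834701538086), 81.8698959350586) [ 0.57349887 -0.28706243  0.008     ]
```

View pics/a3.png

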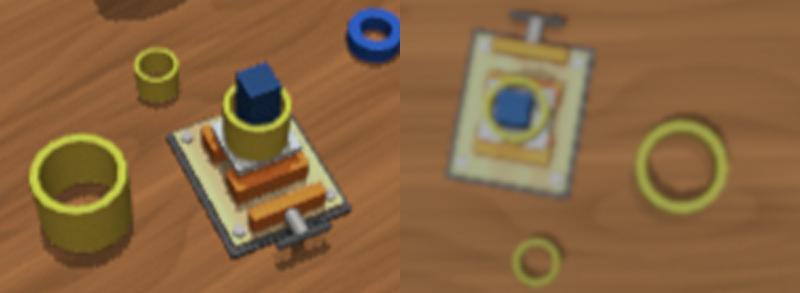

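The crop confirms it: the middle-sized collar is the one round the blue handle, with the large ring to its right and the small one nearer. I'll move over it for a close look.

Emit:
{"op": "move_arm", "data": {"series": [{"grip": 1,"xyz": [38,36,-5],"angular": [0,0,-0.03]},{"grip": 1,"xyz": [70,66,-10],"angular": [0,0,-0.06]},{"grip": 1,"xyz": [102,96,-16],"angular": [0,0,-0.09]},{"grip": 1,"xyz": [134,126,-21],"angular": [0,0,-0.12]},{"grip": 1,"xyz": [166,156,-26],"angular": [0,0,-0.15]},{"grip": 1,"xyz": [198,186,-31],"angular": [0,0,-0.18]},{"grip": 1,"xyz": [230,216,-36],"angular": [0,0,-0.2]},{"grip": 1,"xyz": [262,246,-41],"angular": [0,0,-0.22]},{"grip": 1,"xyz": [294,276,-46],"angular": [0,0,-0.25]},{"grip": 1,"xyz": [326,306,-50],"angular": [0,0,-0.27]}]}}

```text
time_s: 1.2
tcp_pos: [0.4344, 0.1377, 0.298]
ee_rot: [[0.982, -0.191, 0.001], [-0.191, -0.982, 0.0], [0.001, -0.001, -1.0]]
wrist_force: [0.3, -0.1, -0.8]
gripper_width: 1.003
gripper_force: 0.0
```

```bash
python3 - <<'E'
from h import *
s,c=cap('wrist');print(s['tcp_pos'],s['ee_rot'].round(3),s['joints'].round(1),c['hand_eye'],c['camera_matrix'])
E
```

```text
[0.43438402 0.13770921 0.29802927] [[ 0.982 -0.191  0.001]
 [-0.191 -0.982  0.   ]
 [ 0.001 -0.001 -1.   ]] [ 38.1   3.1 -17.    0.  -69.8  40.9] [[ 1.61941086e-03 -9.61281700e-01 -2.75562825e-01  7.44359076e-02]
 [ 9.99998571e-01  1.69066777e-03 -2.10457947e-05  1.44824941e-03]
 [ 4.86116123e-04 -2.75562397e-01  9.61283064e-01 -1.36772173e-01]
 [ 0.00000000e+00  0.00000000e+00  0.00000000e+00  1.00000000e+00]] [[301.39471101   0.         280.29864871]
 [  0.         301.39471101 209.38001889]
 [  0.           0.           1.        ]]
```

Emit:
{"op": "move_arm", "data": {"series": [{"grip": 1,"xyz": [18,31,0],"angular": [0,0,0]},{"grip": 1,"xyz": [36,62,0],"angular": [0,0,0]},{"grip": 1,"xyz": [36,62,0],"angular": [0,0,0]},{"grip": 1,"xyz": [36,62,0],"angular": [0,0,0]}]}}

```text
time_s: 1.65
tcp_pos: [0.4576, 0.0711, 0.2973]
ee_rot: [[0.981, -0.195, -0.0], [-0.195, -0.981, 0.0], [-0.0, 0.0, -1.0]]
wrist_force: [0.2, 1.0, -0.3]
gripper_width: 1.0
gripper_force: 0.0
```

```bash
python3 - <<'E'
from h import *
s,c=cap('wrist','w1.png');print(s['tcp_pos'],s['ee_rot'].round(4).tolist())
h=cv2.cvtColor(c['img'],cv2.COLOR_RGB2HSV)
for nm,lo,hi,z in(('blue',(105,120,30),(130,255,255),.117),('yel',(24,130,90),(34,255,255),.09),('or',(5,170,120),(20,255,255),.034)):
    m=cv2.inRange(h,lo,hi);n,l,st,ce=cv2.connectedComponentsWithStats(m)
    for i in range(1,n):
        if st[i,4]<60: continue
        q=cv2.minAreaRect(cv2.findNonZero((l==i).astype(np.uint8)));B=cv2.boxPoints(q)
        W=np.array([onz(s,c,b,z)[:2] for b in B]);e=W[1]-W[0],W[2]-W[1]
        print(nm,st[i],ce[i].round(1),onz(s,c,q[0],z).round(4),[(np.linalg.norm(k).round(4),np.degrees(np.arctan2(k[1],k[0])).round(1)) for k in e])
E
```

```text
[0.4575688  0.07106508 0.29734355] [[0.9809, -0.1946, -0.0004], [-0.1946, -0.9809, 0.0001], [-0.0004, 0.0, -1.0]]
blue [267 174  23  32 715] [278.  189.9] [0.4633 0.071  0.117 ] [(np.float64(0.0233), np.float64(-101.1)), (np.float64(0.034), np.float64(169.3))]
blue [156 215  35  34 768] [173.  231.5] [0.4389 0.1956 0.117 ] [(np.float64(0.0374), np.float64(-101.1)), (np.float64(0.0394), np.float64(164.1))]
yel [258 163  44  47 638] [279.8 183.2] [0.4611 0.0702 0.09  ] [(np.float64(0.0507), np.float64(-56.5)), (np.float64(0.0515), np.float64(-145.8))]
yel [ 350  165   66   61 2252] [383.5 195. ] [ 0.4294 -0.0467  0.09  ] [(np.float64(0.0642), np.float64(-53.9)), (np.float64(0.0792), np.float64(-143.2))]
yel [291 240  26  29 446] [303.2 254.4] [0.3714 0.0574 0.09  ] [(np.float64(0.0295), np.float64(-94.3)), (np.float64(0.0389), np.float64(176.5))]
or [     0      0    560    275 116224] [268.4 126.7] [0.5133 0.0597 0.034 ] [(np.float64(0.6436), np.float64(-101.1)), (np.float64(0.3608), np.float64(-176.8))]
or [254 133  49  10 453] [276.6 137.3] [0.5131 0.0618 0.034 ] [(np.float64(0.0618
[... 393 characters left out ...]
00.9] [0.4399 0.0993 0.034 ] [(np.float64(0.0253), np.float64(-12.4)), (np.float64(0.0149), np.float64(-101.1))]
or [287 218  16  19 185] [296.  226.1] [0.3892 0.06   0.034 ] [(np.float64(0.0167), np.float64(-77.7)), (np.float64(0.0319), np.float64(-168.8))]
or [167 225  14  13 135] [173.2 231. ] [0.4157 0.2321 0.034 ] [(np.float64(0.015), np.float64(-57.5)), (np.float64(0.0215), np.float64(-150.8))]
or [296 249  16  10 121] [303.4 253.9] [0.3463 0.0575 0.034 ] [(np.float64(0.0215), np.float64(-101.1)), (np.float64(0.0141), np.float64(170.5))]
or [ 163  303  228   41 6518] [267.6 320.7] [0.2392 0.1186 0.034 ] [(np.float64(0.3442), np.float64(-101.1)), (np.float64(0.0727), np.float64(174.6))]
```

View pics/w1.png

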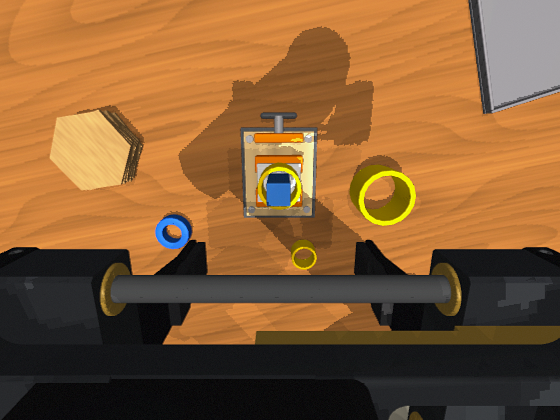

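The wrist view shows the handle top with its near edge at about row 205, columns 267–289. The collar's near rim is at row 209, columns 258–301. The far jaw is level in the image, so the tool yaw matches the fixture.

```bash
python3 - <<'E'
from h import *
s,c=cap('wrist');R=s['ee_rot'];p=s['tcp_pos']
h=cv2.cvtColor(c['img'],cv2.COLOR_RGB2HSV)
tl=lambda w:(R.T@(w-p)*1000).round(1)
w=onz(s,c,(280,210),.09);print('collar',w,tl(w)+[26,0,0])
w=onz(s,c,(278.5,206),.117);print('handle',w,tl(w)+[13,0,0])
m=cv2.inRange(h,(5,170,120),(20,255,255))
for r0,r1,z in((128,146,.034),(150,160,.034)):
    P=[]
    for x in range(258,300,2):
        y=np.nonzero(m[r0:r1,x])[0]
        if len(y): P.append(onz(s,c,(x,r0+y[0]),z)[:2])
    vx,vy,_,_=cv2.fitLine(np.array(P,np.float32),cv2.DIST_HUBER,0,.01,.01).ravel();print('jaw angle',np.degrees(np.arctan2(vy,vx)),tl(np.append(np.mean(P,0),z)))
g=cv2.Canny(c['img'],60,150)[130:218,235:325]
for L in cv2.HoughLinesP(g,1,np.pi/360,30,minLineLength=40,maxLineGap=6)[:,0]: 
    a=onz(s,c,L[:2]+[235,130],.006)-onz(s,c,L[2:]+[235,130],.006);print(L+[235,130,235,130],np.degrees(np.arctan2(a[1],a[0])).round(1))
w=np.array([.5735,-.287,.3]);print('tray from here',tl(w))
E
```

```text
collar [0.4326898  0.07548206 0.09      ] [  1.    1.1 207.4]
handle [0.44511864 0.07467938 0.117     ] [  0.3  -0.5 180.4]
jaw angle 78.95609 [ 62.   -1.7 263.4]
jaw angle 78.95823 [ 34.   -1.7 263.4]
[244 217 314 217] 79.0
[245 156 246 215] -11.9
[235 215 315 215] 79.0
[315 214 317 131] 169.5
[313 185 313 141] 170.7
[240 130 242 178] -10.7
[248 142 311 142] 79.0
[258 154 303 154] 79.0
[253 206 309 206] 79.0
[258 132 314 133] 78.0
[255 156 302 155] 80.2
[254 212 269 163] 151.3
tray from here [183.1 329.5  -2.7]
```

Emit:
{"op": "move_arm", "data": {"series": [{"grip": 1,"xyz": [0,0,35],"angular": [0,0,0]},{"grip": 1,"xyz": [0,0,75],"angular": [0,0,0]},{"grip": 1,"xyz": [0,0,115],"angular": [0,0,0]},{"grip": 1,"xyz": [0,0,150],"angular": [0,0,0]},{"grip": 1,"xyz": [0,0,180],"angular": [0,0,0]},{"grip": 1,"xyz": [0,0,200],"angular": [0,0,0]},{"grip": 1,"xyz": [0,0,213],"angular": [0,0,0]},{"grip": 1,"xyz": [0,0,213],"angular": [0,0,0]},{"grip": 1,"xyz": [0,0,213],"angular": [0,0,0]}]}}

```text
time_s: 2.65
tcp_pos: [0.4578, 0.0726, 0.0848]
ee_rot: [[0.982, -0.191, 0.0], [-0.191, -0.982, -0.0], [0.0, 0.0, -1.0]]
wrist_force: [1.3, -0.2, 1.2]
gripper_width: 1.001
gripper_force: 0.0
```

Emit:
{"op": "move_arm", "data": {"series": [{"grip": 0.55,"xyz": [0,0,0],"angular": [0,0,0]},{"grip": 0.5,"xyz": [0,0,0],"angular": [0,0,0]},{"grip": 0.5,"xyz": [0,0,0],"angular": [0,0,0]},{"grip": 0.5,"xyz": [0,0,0],"angular": [0,0,0]},{"grip": 0.5,"xyz": [0,0,0],"angular": [0,0,0]},{"grip": 0.5,"xyz": [0,0,0],"angular": [0,0,0]}]}}

```text
time_s: 3.25
tcp_pos: [0.4577, 0.0717, 0.0847]
ee_rot: [[0.981, -0.193, 0.0], [-0.193, -0.981, 0.0], [0.0, -0.0, -1.0]]
wrist_force: [-0.3, -0.4, 1.1]
gripper_width: 0.58
gripper_force: 30.0
```

Emit:
{"op": "move_arm", "data": {"series": [{"grip": 0.5,"xyz": [0,0,-8],"angular": [0,0,0]},{"grip": 0.5,"xyz": [0,0,-20],"angular": [0,0,0]},{"grip": 0.5,"xyz": [0,0,-35],"angular": [0,0,0]},{"grip": 0.5,"xyz": [0,0,-50],"angular": [0,0,0]},{"grip": 0.5,"xyz": [0,0,-65],"angular": [0,0,0]},{"grip": 0.5,"xyz": [0,0,-80],"angular": [0,0,0]},{"grip": 0.5,"xyz": [0,0,-95],"angular": [0,0,0]},{"grip": 0.5,"xyz": [0,0,-110],"angular": [0,0,0]},{"grip": 0.5,"xyz": [0,0,-110],"angular": [0,0,0]}]}}

```text
time_s: 4.15
tcp_pos: [0.4588, 0.0721, 0.1969]
ee_rot: [[0.981, -0.192, 0.005], [-0.192, -0.981, 0.002], [0.004, -0.003, -1.0]]
wrist_force: [0.8, -0.8, -0.3]
gripper_width: 0.583
gripper_force: 30.0
```

```bash
python3 - <<'E'
from h import *
s,c=cap('scene','s2.png');R=s['ee_rot'];p=s['tcp_pos'];print(p,(R.T@(np.array([.5735,-.287,.195])-p)*1000).round(1))
cv2.imwrite('pics/s2.png',cv2.resize(c['img'][60:270,150:430],(800,600))[:,:,::-1])
E
```

```text
[0.45877942 0.07210823 0.19685597] [181.6 330.4   1.7]
```

View pics/s2.png

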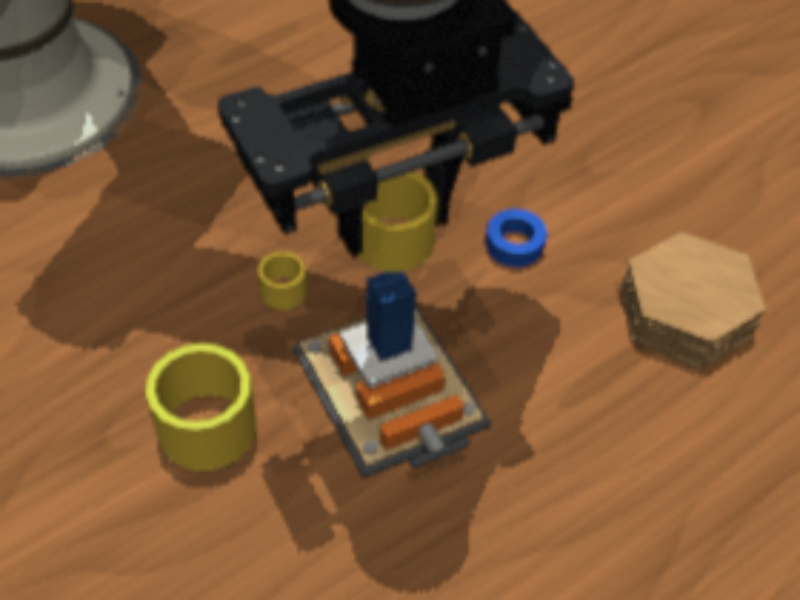

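The picture shows the collar held clear of the handle at crop pixel (400,215) and the block still seated in the jaws at (390,340). Next I carry it to the tray.

Emit:
{"op": "move_arm", "data": {"series": [{"grip": 0.5,"xyz": [14,26,0],"angular": [0,0,0]},{"grip": 0.5,"xyz": [34,62,0],"angular": [0,0,0]},{"grip": 0.5,"xyz": [55,100,0],"angular": [0,0,0]},{"grip": 0.5,"xyz": [76,138,0],"angular": [0,0,0]},{"grip": 0.5,"xyz": [97,176,0],"angular": [0,0,0]},{"grip": 0.5,"xyz": [118,214,0],"angular": [0,0,0]},{"grip": 0.5,"xyz": [139,252,0],"angular": [0,0,0]},{"grip": 0.5,"xyz": [158,287,0],"angular": [0,0,0]},{"grip": 0.5,"xyz": [173,315,0],"angular": [0,0,0]},{"grip": 0.5,"xyz": [182,330,0],"angular": [0,0,0]}]}}

```text
time_s: 5.2
tcp_pos: [0.5722, -0.2896, 0.1925]
ee_rot: [[0.981, -0.195, -0.003], [-0.195, -0.981, 0.001], [-0.003, -0.0, -1.0]]
wrist_force: [0.3, 0.4, -0.2]
gripper_width: 0.58
gripper_force: 30.0
```

Emit:
{"op": "move_arm", "data": {"series": [{"grip": 0.5,"xyz": [0,0,0],"angular": [0,0,0]},{"grip": 0.5,"xyz": [0,0,30],"angular": [0,0,0]},{"grip": 0.5,"xyz": [0,0,60],"angular": [0,0,0]},{"grip": 0.5,"xyz": [0,0,90],"angular": [0,0,0]},{"grip": 0.5,"xyz": [0,0,115],"angular": [0,0,0]},{"grip": 0.5,"xyz": [0,0,130],"angular": [0,0,0]},{"grip": 0.5,"xyz": [0,0,140],"angular": [0,0,0]},{"grip": 0.5,"xyz": [0,0,145],"angular": [0,0,0]},{"grip": 0.5,"xyz": [0,0,145],"angular": [0,0,0]},{"grip": 0.5,"xyz": [0,0,145],"angular": [0,0,0]}]}}

```text
time_s: 6.2
tcp_pos: [0.5732, -0.2872, 0.0504]
ee_rot: [[0.981, -0.192, 0.001], [-0.192, -0.981, -0.0], [0.002, 0.0, -1.0]]
wrist_force: [0.4, -0.3, -1.0]
gripper_width: 0.574
gripper_force: 30.0
```

Emit:
{"op": "move_arm", "data": {"series": [{"grip": 0.5,"xyz": [0,0,4],"angular": [0,0,0]},{"grip": 0.5,"xyz": [0,0,7],"angular": [0,0,0]},{"grip": 0.5,"xyz": [0,0,9],"angular": [0,0,0]},{"grip": 0.5,"xyz": [0,0,10],"angular": [0,0,0]},{"grip": 0.5,"xyz": [0,0,10],"angular": [0,0,0]}]}}

```text
time_s: 6.7
tcp_pos: [0.5725, -0.2872, 0.0394]
ee_rot: [[0.981, -0.193, -0.0], [-0.193, -0.981, 0.0], [-0.0, 0.0, -1.0]]
wrist_force: [0.3, -1.1, 0.7]
gripper_width: 0.579
gripper_force: 30.0
```

Emit:
{"op": "move_arm", "data": {"series": [{"grip": 0.62,"xyz": [0,0,0],"angular": [0,0,0]},{"grip": 0.75,"xyz": [0,0,0],"angular": [0,0,0]},{"grip": 0.9,"xyz": [0,0,0],"angular": [0,0,0]},{"grip": 1,"xyz": [0,0,0],"angular": [0,0,0]},{"grip": 1,"xyz": [0,0,0],"angular": [0,0,0]},{"grip": 1,"xyz": [0,0,-15],"angular": [0,0,0]},{"grip": 1,"xyz": [0,0,-50],"angular": [0,0,0]},{"grip": 1,"xyz": [0,0,-90],"angular": [0,0,0]},{"grip": 1,"xyz": [0,0,-130],"angular": [0,0,0]},{"grip": 1,"xyz": [0,0,-155],"angular": [0,0,0]}]}}

```text
time_s: 7.7
tcp_pos: [0.5738, -0.2878, 0.1999]
ee_rot: [[0.981, -0.192, 0.006], [-0.192, -0.981, -0.002], [0.007, 0.001, -1.0]]
wrist_force: [0.4, 0.1, -1.1]
gripper_width: 0.999
gripper_force: 0.0
```

Emit:
{"op": "move_arm", "data": {"series": [{"grip": 1,"xyz": [-14,-26,0],"angular": [0,0,0]},{"grip": 1,"xyz": [-34,-62,0],"angular": [0,0,0]},{"grip": 1,"xyz": [-55,-100,0],"angular": [0,0,0]},{"grip": 1,"xyz": [-76,-138,0],"angular": [0,0,0]},{"grip": 1,"xyz": [-97,-176,0],"angular": [0,0,0]},{"grip": 1,"xyz": [-118,-214,0],"angular": [0,0,0]},{"grip": 1,"xyz": [-139,-252,0],"angular": [0,0,0]},{"grip": 1,"xyz": [-158,-287,0],"angular": [0,0,0]},{"grip": 1,"xyz": [-174,-316,0],"angular": [0,0,0]},{"grip": 1,"xyz": [-182,-330,0],"angular": [0,0,0]}]}}

```text
time_s: 8.7
tcp_pos: [0.457, 0.0738, 0.1961]
ee_rot: [[0.982, -0.19, 0.002], [-0.19, -0.982, 0.001], [0.002, -0.002, -1.0]]
wrist_force: [0.4, -0.0, 0.1]
gripper_width: 1.0
gripper_force: 0.0
```

```bash
python3 - <<'E'
from h import *
s,t=cap('scene');s,c=cap('wrist');print(s['tcp_pos'],s['ee_rot'].round(4).tolist())
im=np.hstack([cv2.resize(t['img'][250:410,80:280],(400,320)),cv2.resize(c['img'][60:280,140:415],(400,320))]);cv2.imwrite('pics/b1.png',im[:,:,::-1])
h=cv2.cvtColor(c['img'],cv2.COLOR_RGB2HSV);m=cv2.inRange(h,(105,120,20),(130,255,255))
n,l,st,ce=cv2.connectedComponentsWithStats(m)
for i in range(1,n):
    if st[i,4]>200:
        x,y,w,hh,_=st[i];b=onz(s,c,(x+w/2-.5,y+hh-.5),.117);print(st[i],(s['ee_rot'].T@(b-s['tcp_pos'])*1000).round(1)+[13,0,0])
E
```

```text
[0.45693339 0.07449029 0.19604203] [[0.982, -0.1891, 0.0023], [-0.1891, -0.982, 0.0015], [0.002, -0.0019, -1.0]]
[ 265  190   34   50 1562] [ 1.5  2.4 79. ]
[ 127  238   44   37 1019] [ -28.5 -103.2   79.2]
```

View pics/b1.png

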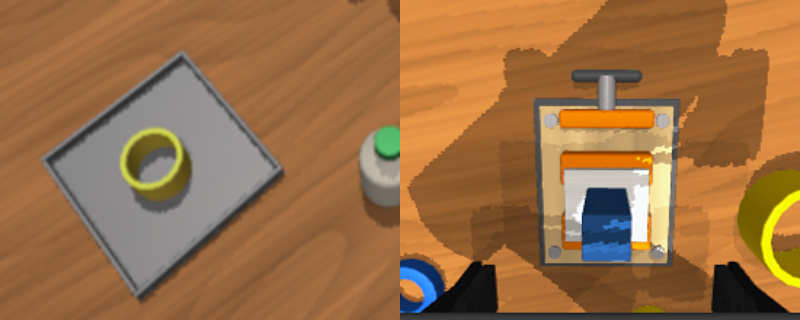

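The left panel shows the collar standing upright in the tray at (155,165). The right panel shows the bare handle at (607,225) between the open fingers. Now I descend, settle and grip the handle.

Emit:
{"op": "move_arm", "data": {"series": [{"grip": 1,"xyz": [0,0,0],"angular": [0,0,0]},{"grip": 1,"xyz": [0,0,20],"angular": [0,0,0]},{"grip": 1,"xyz": [0,0,45],"angular": [0,0,0]},{"grip": 1,"xyz": [0,0,70],"angular": [0,0,0]},{"grip": 1,"xyz": [0,0,90],"angular": [0,0,0]},{"grip": 1,"xyz": [0,0,100],"angular": [0,0,0]},{"grip": 1,"xyz": [0,0,104],"angular": [0,0,0]},{"grip": 1,"xyz": [0,0,104],"angular": [0,0,0]},{"grip": 1,"xyz": [0,0,104],"angular": [0,0,0]}]}}

```text
time_s: 9.7
tcp_pos: [0.4584, 0.0718, 0.0914]
ee_rot: [[0.981, -0.193, 0.002], [-0.193, -0.981, 0.001], [0.002, -0.001, -1.0]]
wrist_force: [-0.1, -0.2, -0.2]
gripper_width: 1.002
gripper_force: 0.0
```

Emit:
{"op": "move_arm", "data": {"series": [{"grip": 0.4,"xyz": [0,0,0],"angular": [0,0,0]},{"grip": 0.2,"xyz": [0,0,0],"angular": [0,0,0]},{"grip": 0,"xyz": [0,0,0],"angular": [0,0,0]},{"grip": 0,"xyz": [0,0,0],"angular": [0,0,0]},{"grip": 0,"xyz": [0,0,0],"angular": [0,0,0]},{"grip": 0,"xyz": [0,0,0],"angular": [0,0,0]},{"grip": 0,"xyz": [0,0,0],"angular": [0,0,0]},{"grip": 0,"xyz": [0,0,0],"angular": [0,0,0]}]}}

```text
time_s: 10.5
tcp_pos: [0.4576, 0.0717, 0.0905]
ee_rot: [[0.981, -0.193, -0.0], [-0.193, -0.981, -0.0], [-0.0, 0.0, -1.0]]
wrist_force: [0.6, 0.4, 0.2]
gripper_width: 0.354
gripper_force: 0.0
```

Emit:
{"op": "move_arm", "data": {"series": [{"grip": 0,"xyz": [0,0,0],"angular": [0,0,0]},{"grip": 0,"xyz": [0,0,0],"angular": [0,0,0]},{"grip": 0,"xyz": [0,0,0],"angular": [0,0,0]},{"grip": 0,"xyz": [0,0,0],"angular": [0,0,0]},{"grip": 0,"xyz": [0,0,0],"angular": [0,0,0]}]}}

```text
time_s: 11.0
tcp_pos: [0.4581, 0.0728, 0.0907]
ee_rot: [[0.981, -0.193, 0.002], [-0.193, -0.981, 0.002], [0.001, -0.003, -1.0]]
wrist_force: [-1.3, 4.9, 0.6]
gripper_width: 0.297
gripper_force: 29.9
```

Gripped. Now the first swing, to the left (tool −y), easing up 2.5 mm.

Emit:
{"op": "move_arm", "data": {"series": [{"grip": 0,"xyz": [0,-2,0],"angular": [-0.03,0,0]},{"grip": 0,"xyz": [0,-4,0.1],"angular": [-0.06,0,0]},{"grip": 0,"xyz": [0,-5.9,0],"angular": [-0.09,0,0]},{"grip": 0,"xyz": [0,-8,-0.1],"angular": [-0.12,0,0]},{"grip": 0,"xyz": [0,-8.7,-0.4],"angular": [-0.13,0,0]},{"grip": 0,"xyz": [0,-8.7,-0.4],"angular": [-0.13,0,0]}]}}

```text
time_s: 11.6
tcp_pos: [0.4597, 0.0809, 0.0905]
ee_rot: [[0.981, -0.191, -0.024], [-0.192, -0.973, -0.126], [0.001, 0.128, -0.992]]
wrist_force: [1.4, 4.3, -5.6]
gripper_width: 0.293
gripper_force: 30.0
```

Emit:
{"op": "move_arm", "data": {"series": [{"grip": 0,"xyz": [0,2,-0.2],"angular": [0.03,0,0]},{"grip": 0,"xyz": [0,4,-0.4],"angular": [0.06,0,0]},{"grip": 0,"xyz": [0,6.1,-0.5],"angular": [0.09,0,0]},{"grip": 0,"xyz": [0,8.2,-0.6],"angular": [0.12,0,0]},{"grip": 0,"xyz": [0,10.2,-0.6],"angular": [0.15,0,0]},{"grip": 0,"xyz": [0,12.3,-0.6],"angular": [0.18,0,0]},{"grip": 0,"xyz": [0,14.4,-0.5],"angular": [0.21,0,0]},{"grip": 0,"xyz": [0,16.5,-0.3],"angular": [0.24,0,0]},{"grip": 0,"xyz": [0,17.9,-0.2],"angular": [0.26,0,0]},{"grip": 0,"xyz": [0,17.9,-0.2],"angular": [0.26,0,0]}]}}

```text
time_s: 12.6
tcp_pos: [0.4561, 0.063, 0.0925]
ee_rot: [[0.981, -0.193, 0.026], [-0.195, -0.972, 0.129], [0.0, -0.132, -0.991]]
wrist_force: [3.8, 6.3, -13.0]
gripper_width: 0.299
gripper_force: 30.0
```

```bash
python3 - <<'E'
from h import *
s,c=cap('scene');print(s['wrist_force'],s['moment'],s['tcp_pos'])
cv2.imwrite('pics/r1.png',cv2.resize(c['img'][110:250,200:380],(720,560),interpolation=2)[:,:,::-1])
E
```

```text
[  3.83858583   6.32449081 -13.02390383] [ 1.087439   -1.09536053 -0.00980496] [0.45610119 0.06296349 0.09247008]
```

View pics/r1.png

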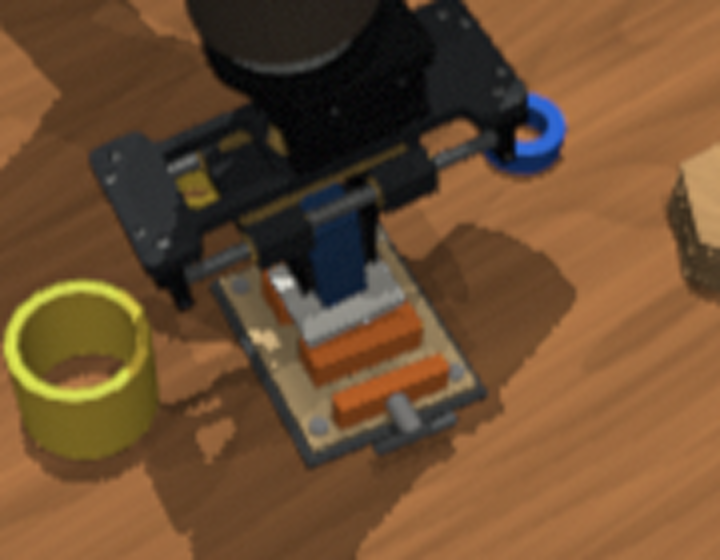

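The block tilts with the gripper and the head looks seated (crop around (360,350)). I'll swing left again.

Emit:
{"op": "move_arm", "data": {"series": [{"grip": 0,"xyz": [0,-2.1,-0.2],"angular": [-0.03,0,0]},{"grip": 0,"xyz": [0,-4.2,-0.4],"angular": [-0.06,0,0]},{"grip": 0,"xyz": [0,-6.3,-0.5],"angular": [-0.09,0,0]},{"grip": 0,"xyz": [0,-8.4,-0.6],"angular": [-0.12,0,0]},{"grip": 0,"xyz": [0,-10.5,-0.6],"angular": [-0.15,0,0]},{"grip": 0,"xyz": [0,-12.7,-0.5],"angular": [-0.18,0,0]},{"grip": 0,"xyz": [0,-14.9,-0.4],"angular": [-0.21,0,0]},{"grip": 0,"xyz": [0,-17,-0.3],"angular": [-0.24,0,0]},{"grip": 0,"xyz": [0,-18.5,-0.1],"angular": [-0.26,0,0]},{"grip": 0,"xyz": [0,-18.5,-0.1],"angular": [-0.26,0,0]}]}}

```text
time_s: 13.65
tcp_pos: [0.4594, 0.08, 0.095]
ee_rot: [[0.981, -0.19, -0.026], [-0.192, -0.973, -0.129], [-0.001, 0.132, -0.991]]
wrist_force: [4.7, -3.4, -10.5]
gripper_width: 0.299
gripper_force: 30.0
```

Emit:
{"op": "move_arm", "data": {"series": [{"grip": 0,"xyz": [0,2.2,-0.2],"angular": [0.03,0,0]},{"grip": 0,"xyz": [0,4.4,-0.4],"angular": [0.06,0,0]},{"grip": 0,"xyz": [0,6.5,-0.5],"angular": [0.09,0,0]},{"grip": 0,"xyz": [0,8.7,-0.6],"angular": [0.12,0,0]},{"grip": 0,"xyz": [0,10.9,-0.5],"angular": [0.15,0,0]},{"grip": 0,"xyz": [0,13.1,-0.5],"angular": [0.18,0,0]},{"grip": 0,"xyz": [0,15.4,-0.4],"angular": [0.21,0,0]},{"grip": 0,"xyz": [0,17.6,-0.2],"angular": [0.24,0,0]},{"grip": 0,"xyz": [0,19.1,0],"angular": [0.26,0,0]},{"grip": 0,"xyz": [0,19.1,0],"angular": [0.26,0,0]}]}}

```text
time_s: 14.65
tcp_pos: [0.4558, 0.062, 0.0973]
ee_rot: [[0.981, -0.193, 0.025], [-0.195, -0.972, 0.129], [-0.0, -0.131, -0.991]]
wrist_force: [4.2, 3.3, -14.2]
gripper_width: 0.295
gripper_force: 30.0
```

```bash
python3 - <<'E'
from h import *
s=r.sense();R=s['ee_rot'];p=s['tcp_pos'];print(s['wrist_force'],p, np.array([.4579,.0719,.025])-p, R.T@(np.array([.4579,.0719,.025])-p)*1000)
E
```

```text
[  4.22461957   3.34700802 -14.2359317 ] [0.45577925 0.06199057 0.09726679] [ 0.00212075  0.00990943 -0.07226679] [ 0.17026704 -0.56799764 72.97144708]
```

Emit:
{"op": "move_arm", "data": {"series": [{"grip": 0,"xyz": [0,-2.2,-0.2],"angular": [-0.03,0,0]},{"grip": 0,"xyz": [0,-4.5,-0.4],"angular": [-0.06,0,0]},{"grip": 0,"xyz": [0,-6.7,-0.5],"angular": [-0.09,0,0]},{"grip": 0,"xyz": [0,-9,-0.5],"angular": [-0.12,0,0]},{"grip": 0,"xyz": [0,-11.3,-0.5],"angular": [-0.15,0,0]},{"grip": 0,"xyz": [0,-13.6,-0.4],"angular": [-0.18,0,0]},{"grip": 0,"xyz": [0,-15.8,-0.3],"angular": [-0.21,0,0]},{"grip": 0,"xyz": [0,-18.1,-0.1],"angular": [-0.24,0,0]},{"grip": 0,"xyz": [0,-19.7,0.1],"angular": [-0.26,0,0]},{"grip": 0,"xyz": [0,-19.7,0.1],"angular": [-0.26,0,0]}]}}

```text
time_s: 15.65
tcp_pos: [0.4593, 0.0802, 0.1]
ee_rot: [[0.981, -0.19, -0.027], [-0.192, -0.973, -0.13], [-0.001, 0.132, -0.991]]
wrist_force: [4.8, -4.7, -9.5]
gripper_width: 0.293
gripper_force: 30.0
```

Emit:
{"op": "move_arm", "data": {"series": [{"grip": 0,"xyz": [0,2.3,-0.2],"angular": [0.03,0,0]},{"grip": 0,"xyz": [0,4.6,-0.4],"angular": [0.06,0,0]},{"grip": 0,"xyz": [0,6.9,-0.5],"angular": [0.09,0,0]},{"grip": 0,"xyz": [0,9.3,-0.5],"angular": [0.12,0,0]},{"grip": 0,"xyz": [0,11.6,-0.5],"angular": [0.15,0,0]},{"grip": 0,"xyz": [0,14,-0.4],"angular": [0.18,0,0]},{"grip": 0,"xyz": [0,16.3,-0.3],"angular": [0.21,0,0]},{"grip": 0,"xyz": [0,18.7,-0.1],"angular": [0.24,0,0]},{"grip": 0,"xyz": [0,20.3,0.2],"angular": [0.26,0,0]},{"grip": 0,"xyz": [0,20.3,0.2],"angular": [0.26,0,0]}]}}

```text
time_s: 16.65
tcp_pos: [0.4554, 0.0614, 0.1023]
ee_rot: [[0.981, -0.194, 0.025], [-0.195, -0.972, 0.128], [-0.001, -0.131, -0.991]]
wrist_force: [3.0, 4.6, -12.9]
gripper_width: 0.293
gripper_force: 30.0
```

```bash
python3 - <<'E'
from h import *
s,c=cap('scene');R=s['ee_rot'];p=s['tcp_pos'];print(s['wrist_force'],p, R.T@(np.array([.4579,.0719,.025])-p)*1000)
cv2.imwrite('pics/r2.png',cv2.resize(c['img'][110:250,200:380],(720,560),interpolation=2)[:,:,::-1])
E
```

```text
[  3.04946119   4.64229232 -12.93776333] [0.45544122 0.06137492 0.10229249] [ 0.41911182 -0.59751787 78.04114314]
```

View pics/r2.png

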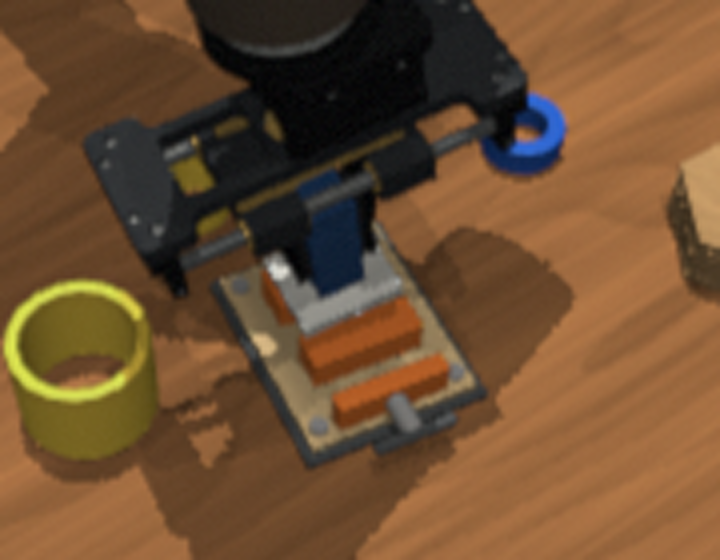

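The shoulder has risen relative to the jaws, and the jaws are unmoved at (360,345). I'll continue.

Emit:
{"op": "move_arm", "data": {"series": [{"grip": 0,"xyz": [0,-2.4,-0.2],"angular": [-0.03,0,0]},{"grip": 0,"xyz": [0,-4.8,-0.4],"angular": [-0.06,0,0]},{"grip": 0,"xyz": [0,-7.2,-0.5],"angular": [-0.09,0,0]},{"grip": 0,"xyz": [0,-9.6,-0.5],"angular": [-0.12,0,0]},{"grip": 0,"xyz": [0,-12,-0.5],"angular": [-0.15,0,0]},{"grip": 0,"xyz": [0,-14.4,-0.4],"angular": [-0.18,0,0]},{"grip": 0,"xyz": [0,-16.9,-0.2],"angular": [-0.21,0,0]},{"grip": 0,"xyz": [0,-19.3,0],"angular": [-0.24,0,0]},{"grip": 0,"xyz": [0,-20.9,0.2],"angular": [-0.26,0,0]},{"grip": 0,"xyz": [0,-20.9,0.2],"angular": [-0.26,0,0]}]}}

```text
time_s: 17.7
tcp_pos: [0.4591, 0.0811, 0.1057]
ee_rot: [[0.981, -0.19, -0.027], [-0.192, -0.973, -0.13], [-0.001, 0.133, -0.991]]
wrist_force: [2.2, -5.1, -3.6]
gripper_width: 0.3
gripper_force: 30.0
```

Emit:
{"op": "move_arm", "data": {"series": [{"grip": 0,"xyz": [0,2.5,-0.2],"angular": [0.03,0,0]},{"grip": 0,"xyz": [0,4.9,-0.4],"angular": [0.06,0,0]},{"grip": 0,"xyz": [0,7.4,-0.5],"angular": [0.09,0,0]},{"grip": 0,"xyz": [0,9.9,-0.5],"angular": [0.12,0,0]},{"grip": 0,"xyz": [0,12.4,-0.5],"angular": [0.15,0,0]},{"grip": 0,"xyz": [0,14.9,-0.3],"angular": [0.18,0,0]},{"grip": 0,"xyz": [0,17.4,-0.2],"angular": [0.21,0,0]},{"grip": 0,"xyz": [0,19.9,0.1],"angular": [0.24,0,0]},{"grip": 0,"xyz": [0,21.6,0.3],"angular": [0.26,0,0]},{"grip": 0,"xyz": [0,21.6,0.3],"angular": [0.26,0,0]}]}}

```text
time_s: 18.7
tcp_pos: [0.4548, 0.0603, 0.1084]
ee_rot: [[0.981, -0.193, 0.024], [-0.194, -0.973, 0.128], [-0.001, -0.13, -0.991]]
wrist_force: [0.2, -0.0, -3.2]
gripper_width: 0.295
gripper_force: 30.0
```

```bash
python3 - <<'E'
from h import *
s=r.sense();R=s['ee_rot'];p=s['tcp_pos'];print(s['wrist_force'],p, R.T@(np.array([.4579,.0719,.025])-p)*1000)
E
```

```text
[ 0.24357853 -0.03722662 -3.23110032] [0.4548021  0.06031981 0.10839684] [ 0.88162114 -1.0028638  84.24338254]
```

Emit:
{"op": "move_arm", "data": {"series": [{"grip": 0,"xyz": [0,-2.5,-0.2],"angular": [-0.03,0,0]},{"grip": 0,"xyz": [0,-5.1,-0.4],"angular": [-0.06,0,0]},{"grip": 0,"xyz": [0,-7.7,-0.4],"angular": [-0.09,0,0]},{"grip": 0,"xyz": [0,-10.3,-0.5],"angular": [-0.12,0,0]},{"grip": 0,"xyz": [0,-12.8,-0.4],"angular": [-0.15,0,0]},{"grip": 0,"xyz": [0,-15.4,-0.3],"angular": [-0.18,0,0]},{"grip": 0,"xyz": [0,-18,-0.1],"angular": [-0.21,0,0]},{"grip": 0,"xyz": [0,-20.6,0.1],"angular": [-0.24,0,0]},{"grip": 0,"xyz": [0,-22.4,0.4],"angular": [-0.26,0,0]},{"grip": 0,"xyz": [0,-22.4,0.4],"angular": [-0.26,0,0]}]}}

```text
time_s: 19.7
tcp_pos: [0.4597, 0.0834, 0.1107]
ee_rot: [[0.981, -0.19, -0.025], [-0.192, -0.973, -0.127], [-0.0, 0.13, -0.992]]
wrist_force: [0.3, -0.7, -3.2]
gripper_width: 0.299
gripper_force: 30.0
```

Emit:
{"op": "move_arm", "data": {"series": [{"grip": 0,"xyz": [0,2.6,-0.5],"angular": [0.03,0,0]},{"grip": 0,"xyz": [0,5.3,-0.8],"angular": [0.06,0,0]},{"grip": 0,"xyz": [0,8,-1.1],"angular": [0.09,0,0]},{"grip": 0,"xyz": [0,10.7,-1.4],"angular": [0.12,0,0]},{"grip": 0,"xyz": [0,11.5,-1.2],"angular": [0.13,0,0]},{"grip": 0,"xyz": [0,11.5,-1.2],"angular": [0.13,0,0]}]}}

```text
time_s: 20.3
tcp_pos: [0.4575, 0.0713, 0.1136]
ee_rot: [[0.981, -0.194, -0.0], [-0.194, -0.981, 0.0], [-0.0, -0.0, -1.0]]
wrist_force: [0.4, 0.7, -2.5]
gripper_width: 0.296
gripper_force: 30.0
```

```bash
python3 - <<'E'
from h import *
s=r.sense();R=s['ee_rot'];p=s['tcp_pos'];print(s['wrist_force'],p, R.round(4).tolist(),R.T@(np.array([.4579,.0719,.025])-p)*1000)
E
```

```text
[ 0.39912378  0.69495863 -2.48511178] [0.45750212 0.07131201 0.11363912] [[0.9811, -0.1937, -0.0], [-0.1937, -0.9811, 0.0001], [-0.0, -0.0001, -1.0]] [ 0.28062647 -0.64827725 88.63914612]
```

The block is free: only its weight remains on the wrist. I'll lift it to about 24 mm above the jaws.

Emit:
{"op": "move_arm", "data": {"series": [{"grip": 0,"xyz": [0,0,-2],"angular": [0,0,0]},{"grip": 0,"xyz": [0,0,-6],"angular": [0,0,0]},{"grip": 0,"xyz": [0,0,-11],"angular": [0,0,0]},{"grip": 0,"xyz": [0,0,-17],"angular": [0,0,0]},{"grip": 0,"xyz": [0,0,-22],"angular": [0,0,0]},{"grip": 0,"xyz": [0,0,-25],"angular": [0,0,0]},{"grip": 0,"xyz": [0,0,-25],"angular": [0,0,0]},{"grip": 0,"xyz": [0,0,-25],"angular": [0,0,0]},{"grip": 0,"xyz": [0,0,-25],"angular": [0,0,0]},{"grip": 0,"xyz": [0,0,-25],"angular": [0,0,0]}]}}

```text
time_s: 21.3
tcp_pos: [0.4575, 0.0716, 0.1383]
ee_rot: [[0.981, -0.193, -0.001], [-0.193, -0.981, -0.0], [-0.0, 0.0, -1.0]]
wrist_force: [-1.4, 1.1, -2.6]
gripper_width: 0.299
gripper_force: 30.0
```

```bash
python3 - <<'E'
from h import *
s,c=cap('scene');print(s['wrist_force'],s['tcp_pos'])
im=np.hstack([cv2.resize(c['img'][100:240,200:380],(450,350),interpolation=2),cv2.resize(c['img'],(350,350))]);cv2.imwrite('pics/f.png',im[:,:,::-1])
E
```

```text
[-1.35199188  1.11498151 -2.62673839] [0.45749534 0.07164139 0.13829367]
```

View pics/f.png

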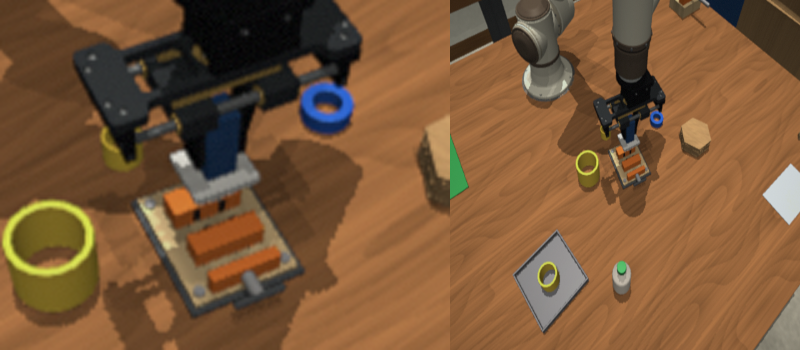

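The last view shows the block hanging clear of the jaws (left panel, shoulder at (215,180)), the head seated, the collar in the tray at (548,277) and the bystanders in place. I'll check the foot height and tilt against the shoulder's predicted corners.

```bash
python3 - <<'E'
from h import *
s,c=cap('scene');a=np.radians(-11.1);im=cv2.resize(c['img'][140:210,240:330],(720,560),interpolation=2)[:,:,::-1].copy()
for f,col in((.059,(0,255,0)),(.049,(0,0,255))):
    P=np.array([[.4577+x*np.cos(a)-y*np.sin(a),.0716+x*np.sin(a)+y*np.cos(a),f+.038] for x,y in((.025,.028),(.025,-.028),(-.025,-.028),(-.025,.028))])
    q=cv2.projectPoints(P,np.array(c['rvec'],float),np.array(c['tvec'],float),np.array(c['camera_matrix']),None)[0][:,0]
    print(q.round(1).tolist());cv2.polylines(im,[((q-[240,140]+.5)*8).astype(np.int32)],True,col,1)
cv2.imwrite('pics/g.png',im)
E
```

```text
[[303.8, 169.2], [278.2, 178.8], [267.5, 160.7], [292.5, 151.7]]
[[303.5, 172.3], [278.2, 181.9], [267.5, 163.8], [292.3, 154.9]]
```

View pics/g.png

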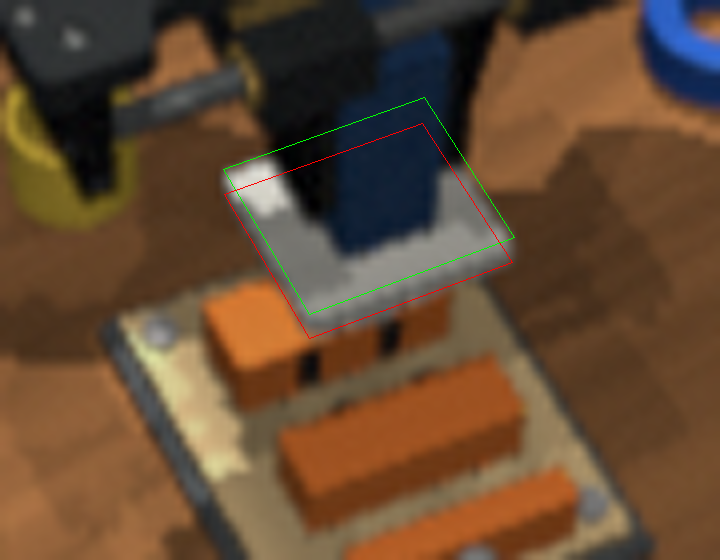

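The shoulder's top edges match the green outline at (310,312) and (512,238). So the foot is about 25 mm above the jaws and the block is upright.

```bash
python3 -c "
from station import r
print(r.finish_job())"
```

```text
the job is handed in; nothing more can be done
None
```

The job is handed in: the collar stands upright in the grey tray, and the block, rocked free starting left, is held upright about 25 mm above the jaws, with the head seated and the bystanders undisturbed in the last views.

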